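Restock the clip stack and snap its lid shut

TASK

Pick up the stray black wiper adapter clip lying on the shelf and put it in the top tier of the green stack, in the compartment with the other black clips. Then swing the lid over and down without slamming it, and press its front edge until the snap tab clicks and the lid is fully shut. Leave the other clips in their compartments and the squeegee, mug and spray bottle where they stand.

Things in the scene. Friction and masses are not known exactly. Their poses are not given: they have to be found in the camera images.
- clip: the stray clip, lying on the bare shelf to the left or right of the stack: black plastic hook-type wiper adapter clip, 46 x 17 x 14 mm (x, y, z), 12 g; origin at the centre of its underside, x along its length
- black1: a clip already in the top tier, lying at the back of its compartment, its length across the stack: black plastic hook-type wiper adapter clip, 46 x 17 x 14 mm (x, y, z), 12 g; origin at the centre of its underside, x along its length
- black2: the second clip in the same compartment as black1, lying beside it towards the front: black plastic hook-type wiper adapter clip, 46 x 17 x 14 mm (x, y, z), 12 g; origin at the centre of its underside, x along its length
- grey1: a light grey push-button adapter clip, 40 x 20 x 13 mm, 12 g, lying at the back of the other compartment; origin at the centre of its underside
- grey2: a second light grey clip, like grey1, lying beside it towards the front of the same compartment
- stack: stack of three interlocking green plastic tiers, fixed to the shelf, 155 (x, depth) x 210 (y, width) x 144 mm high to the top tier's rim; origin at the centre of its underside; its -x side is the front and faces the robot. Interlock tongues and ribs stand out 6 mm on its sides. Only the top tier is open; a fixed catch nose sits just below the rim at the middle of its front wall.
- tray_in (a point): centre of the top tier's inner floor, 100 mm above the shelf, axes as the stack; the tier is 44 mm deep inside, walls 3 mm. A 3 mm divider as high as the rim runs along x at y = 0 and leaves two compartments, each 149 (x) x 100 mm (y), centred at y = +52 and -52 mm. The resting clips lie at x from 0 to +70 mm; the front of each compartment (x from -70 to -5 mm) is free.
- lid (a joint): opening angle of the top tier's lid in rad: 0 = snapped fully shut, 1.95 = leant right back; starts at 1.55 to 1.9. The hinge is stiff: the lid stays at whatever angle it is left and moves with 1 to 2 N at its front edge. At about 0.06 the springy snap tab meets the catch nose and holds the lid ajar; some 7 to 10 N down near the middle of the front edge snaps it past, and it stays shut.
- lid_edge (a point): middle of the lid's front edge, on its outer face (the top face when shut); moves with the lid. The lid is a clear plate in a green frame, 158 mm from hinge to front edge, 214 mm wide, 4 mm thick, 110 g. The green snap tab, 34 mm wide, reaches 10 mm beyond this point and 17 mm below the lid when shut.
- lid_hinge (a point): middle of the lid's hinge line, on the back (+x) rim of the stack, 144.5 mm above the shelf; the line runs along the stack's y. The shut lid's top face lies 4 mm above it.
- squeegee: yellow hand squeegee with a hard silicone edge, lying flat, about 79 x 100 x 16 mm; origin near the centre of its underside. Leave it where it is
- mug: white ceramic mug, 82 mm across and 95 mm high, handle at +y reaching 73 mm from its axis, with three plastic trim tools standing in it up to 230 mm above the shelf; origin at the centre of its underside. Leave it standing
- bottle: empty white spray bottle, 84 mm across and 245 mm high, with a red nozzle and trigger; origin at the centre of its underside. Light: leave it standing

How it is judged:
On the way, in this order (a step that is already met when the one before it is completed fails the run):
1. the stray clip lies released in the compartment with the black clips, while the lid is still open (x of clip in the frame of stack between -0.072 and 0.072 m and z of clip in the frame of stack between 0.095 and 0.125 m and x of black1 in the frame of stack between -0.072 and 0.072 m and z of black1 in the frame of stack between 0.095 and 0.125 m and x of black2 in the frame of stack between -0.072 and 0.072 m and z of black2 in the frame of stack between 0.095 and 0.125 m and x of grey1 in the frame of stack between -0.072 and 0.072 m and z of grey1 in the frame of stack between 0.095 and 0.125 m and x of grey2 in the frame of stack between -0.072 and 0.072 m and z of grey2 in the frame of stack between 0.095 and 0.125 m and ((y of clip in the frame of stack between 0.008 and 0.1 m and y of black1 in the frame of stack between 0.008 and 0.1 m and y of black2 in the frame of stack between 0.008 and 0.1 m and y of grey1 in the frame of stack between -0.1 and -0.008 m and y of grey2 in the frame of stack between -0.1 and -0.008 m) or (y of clip in the frame of stack between -0.1 and -0.008 m and y of black1 in the frame of stack between -0.1 and -0.008 m and y of black2 in the frame of stack between -0.1 and -0.008 m and y of grey1 in the frame of stack between 0.008 and 0.1 m and y of grey2 in the frame of stack between 0.008 and 0.1 m)) and contact force between the fingers and clip below 0.05 N and linear speed of clip below 0.03 m/s and value of joint lid above 0.8 rad), for 0.2 s.
2. the lid is swung over and snapped shut (value of joint lid below 0.02 rad), for 0.2 s.
At the end, for the whole second after the job is handed in: The lid is snapped shut (under 0.02 rad, 3 mm at the front edge) and stays so when let go; the stray clip and both black clips lie at rest below the rim in one compartment of the top tier, both grey clips in the other (value of joint lid below 0.02 rad and x of clip in the frame of stack between -0.072 and 0.072 m and z of clip in the frame of stack between 0.095 and 0.125 m and x of black1 in the frame of stack between -0.072 and 0.072 m and z of black1 in the frame of stack between 0.095 and 0.125 m and x of black2 in the frame of stack between -0.072 and 0.072 m and z of black2 in the frame of stack between 0.095 and 0.125 m and x of grey1 in the frame of stack between -0.072 and 0.072 m and z of grey1 in the frame of stack between 0.095 and 0.125 m and x of grey2 in the frame of stack between -0.072 and 0.072 m and z of grey2 in the frame of stack between 0.095 and 0.125 m and ((y of clip in the frame of stack between 0.008 and 0.1 m and y of black1 in the frame of stack between 0.008 and 0.1 m and y of black2 in the frame of stack between 0.008 and 0.1 m and y of grey1 in the frame of stack between -0.1 and -0.008 m and y of grey2 in the frame of stack between -0.1 and -0.008 m) or (y of clip in the frame of stack between -0.1 and -0.008 m and y of black1 in the frame of stack between -0.1 and -0.008 m and y of black2 in the frame of stack between -0.1 and -0.008 m and y of grey1 in the frame of stack between 0.008 and 0.1 m and y of grey2 in the frame of stack between 0.008 and 0.1 m)) and linear speed of clip below 0.02 m/s); the robot touches nothing.
It fails at once if the lid is slammed: it swings shut faster than 5 rad/s (about 0.8 m/s at its edge) before it reaches the catch (velocity of joint lid below -5 rad/s and value of joint lid above 0.12 rad).
It fails at once if the squeegee is shifted by more than 40 mm or tipped (distance of squeegee from where it was at the start of the episode above 0.04 m or angle between squeegee's own z axis and vertical above 0.4 rad).
It fails at once if the mug is shifted by more than 40 mm or tipped (distance of mug from where it was at the start of the episode above 0.04 m or angle between mug's own z axis and vertical above 0.4 rad).
It fails at once if the spray bottle is shifted by more than 40 mm or tipped (distance of bottle from where it was at the start of the episode above 0.04 m or angle between bottle's own z axis and vertical above 0.4 rad).
It also fails if it takes over 64 s, if anything falls off the work surface, if the arm or the gripper's body presses on something with over 40 N, if the wrist force passes 120 N, or if a joint passes its speed limit or range.

ROBOT

A 7-joint arm with a two-finger parallel gripper is mounted at the origin on the work surface. World frame = base frame: x ahead of the robot, y to its left, z up, the work surface at z = 0. Lengths are in m, angles in rad, forces in N, time in s.
With the tool pointing down it reaches from about 0.425 to 0.875 m from the base axis. Payload 4.7 kg.
Tool frame: the origin (TCP) lies at the very end of the fingers, on their centre line; the grasp point (between the pads) lies behind it (manip.grip_point_offset is the z of the grasp point in the tool frame, in m); z points along the fingers, y is the direction in which the jaws open and shut (so a half turn about z gives the same grasp; the last joint's range is limited). The gripper opens to 87 mm and grips with 3 to 60 N. Pads are 19 mm wide; open, the fingers measure 117 mm over their backs; the gripper's body (75 mm by 190 mm) begins 51 mm behind the grasp point.
Start: joints at [-1.324, 0.321, -0.07, 1.45, 0.023, 1.371, -0.057], TCP at [0.15, 0.632, 0.223] pointing down, gripper open.
Joint ranges: [-2.86, 2.86], [-0.3, 2.09], [-1.38, 1.24], [0.06, 2.45], [-1.56, 4.7], [0.09, 2.05], [-2.69, 2.69]. Speed limits (rad/s): [2.57, 2.57, 3.14, 3.14, 3.14, 3.14, 3.14].

INTERFACE

Orientations are given as a unit quaternion [w, x, y, z].
In Python, from rig import manip gives the robot as it stands. The module is installed in compiled form; this text tells all that it offers.
- The arm moves only by the shell command python3 -m crank 'ROWS' [FORCE]. ROWS is a JSON object of lists of equal length, an entry for each row: "translation": the shift along the tool's x, y, z in mm, a list of three; "delta_rot": the turn, a rotation vector about the tool's x, y, z in rad, a list of three; "fingers": the opening, from -1 (shut) to 1 (fully open), so that 0 is half open. A call has 1 to 10 rows; each row is the pose to reach, as a shift and turn from the pose measured when the call began, along the tool's axes at that moment; what a row does not reach only later rows make up. A row lasts 1/8 s, in which the tool goes at most 62.5 mm and 10.7 degrees, less where a joint would pass 70% of its speed; a pose out of reach is approached as far as the arm can. A call with a gripper value outside its range is refused whole. The fingers move at their own pace and stop on an object; FORCE is the grip in N (left out, the last holds). Time passes only in rows, so rows that repeat a pose let the fingers close. It gives the time, the measured TCP pose, the force and the opening at its end, in the units of the state.
- manip.get_state(): the state, without advancing time (a new reading comes with each control period).
- manip.capture(name): name is "scene" or "top" or "wrist"; returns a dict with "frame" (400x640x3 uint8, red, green, blue), "K" (3x3 intrinsics, pixels), "R" (3x3) and "t" (3): a world point X has camera coordinates R X + t; the wrist camera has in their place "tool_from_camera" (4x4, takes a point from camera to tool coordinates, whose origin is the TCP and whose axes are the flange's). Camera axes: x right, y down, z forward; pixel columns grow to the right and rows downward; lengths in m; the calibration is good to about 2 mm. A picture is of the moment at which its call begins: read the wrist's pose just before it. There is no depth.
- manip.hand_in(): hands the job in, once; it reports no verdict.
The state is a dict: "time_s": time; "joint_pos": joint angles; "joint_vel": joint speeds; "effort": joint torques, N m; "tool_pos": TCP position; "eef_rot": TCP orientation; "force": force on the tool from outside, world axes, zero at the start; "wrist_torque": the same for the moment, N m; "opening": finger opening in m.
Only numpy, scipy, OpenCV 4.12 (cv2) and the standard library are available. Lean on these libraries where they do the work, as an engineer would, in place of code of your own. Each camera call takes 0.05 s, during which the arm holds its last target. There are 200 camera calls.

## Working session

There is one attempt and no reset: what is moved stays moved. The work goes in short steps, Python scripts to look and compute and a shell command to move; the robot and the scene stay as the last step left them, time stands still between calls to the robot, and variables do not carry over. Pictures are saved under pics/ and viewed, about 8 in all and at most 12, crops included, and the job is handed in when it is done.

```bash
mkdir -p pics; python3 - <<'E'
from rig import manip
import cv2,numpy as np
s=manip.get_state();print(s, manip.grip_point_offset)
for n in("scene","top"):
    c=manip.capture(n);print(n,c["K"].tolist(),c["R"].tolist(),c["t"].tolist() if hasattr(c["t"],'tolist') else c["t"])
    cv2.imwrite(f"pics/{n}0.png",c["frame"][:,:,::-1]);np.savez(f"{n}0.npz",**c)
E
```

```text
{'time_s': 0.0, 'joint_pos': array([-1.32388456,  0.32182824, -0.07008283,  1.45168032,  0.02261862,
        1.3707776 , -0.05690757]), 'joint_vel': array([-1.69249482e-04,  1.18949764e-03,  8.21497140e-04, -5.58935379e-04,
       -5.49113763e-04, -6.28432455e-05, -1.15094788e-03]), 'effort': array([-1.41976589e-04, -4.91280019e+01, -4.04051598e-01, -3.12529886e+01,
       -6.39930367e-02,  4.35029995e-02,  1.57211844e-04]), 'tool_pos': array([0.1498936 , 0.63191555, 0.22145542]), 'eef_rot': array([-5.26696981e-05,  1.16130689e-01,  9.93233484e-01, -9.51800164e-04]), 'force': array([-0.09963398, -0.9584402 ,  0.22074649]), 'wrist_torque': array([0.02420198, 0.03650133, 0.00668846]), 'opening': 0.08703663544976682} -0.0187
scene [[423.3924564248349, 0.0, 313.36640307369134], [0.0, 423.3924564248349, 204.19082216877501], [0.0, 0.0, 1.0]] [[-0.8026559685503541, 0.5962456395858935, 0.015314484167000837], [0.44294007820860065, 0.6130807871385715, -0.6541682012740365], [-0.39943395357311756, -0.5182886123737993, -0.7561940432300363]] [0.42496995112371116, -0.18612890415547828, 1.2634556289258425]
top [[497.6158791325002, 0.0, 320.82189585795356], [0.0, 497.6158791325002, 197.98229976859253], [0.0, 0.0, 1.0]] [[-0.01807236696144684, -0.9996689527920531, 0.018313229536334234], [-0.9978996917872215, 0.016894763215447046, -0.06253616639083469], [0.06220606629082886, -0.01940494265731386, -0.9978746682410008]] [0.0011595642023517596, 0.5558956301943236, 1.3046037497062144]
```

View pics/scene0.png

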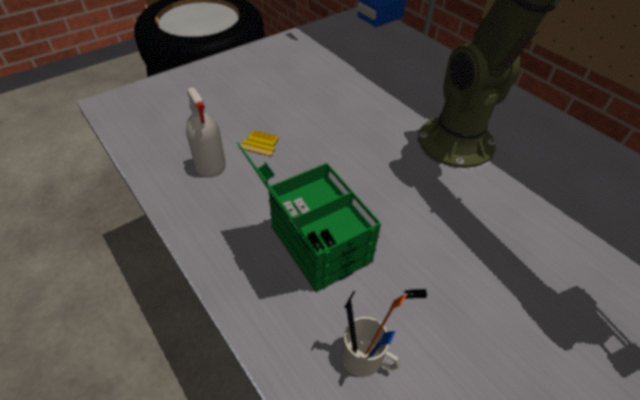

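View pics/top0.png

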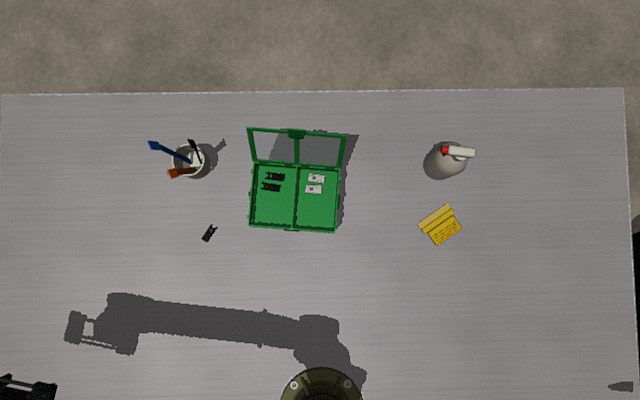

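The scene view shows the lid leaning back, the mug on the near side, and the bottle and squeegee on the far side. In the top view the stray clip is at about (209,233), left of the stack. The black clips are in the left (+y) compartment at (273,182) and the rim front edge runs (249,228) to (338,232).

```bash
cat > h.py <<'E'
import numpy as np,cv2
from scipy.spatial.transform import Rotation as Ro
def cast(c,uv,z):
    d=c["R"].T@np.linalg.inv(c["K"])@np.array([uv[0],uv[1],1.]); o=-c["R"].T@c["t"]
    return o+d*(z-o[2])/d[2]
def rot(s): q=s["eef_rot"]; return Ro.from_quat([q[1],q[2],q[3],q[0]])
E
python3 - <<'E'
from h import *
c=dict(np.load("top0.npz"));im=c["frame"].astype(int)
m=(im.sum(2)<130).astype(np.uint8);r=np.zeros_like(m);r[220:248,195:225]=m[220:248,195:225]
P=cv2.boxPoints(cv2.minAreaRect(np.argwhere(r)[:,::-1].astype(np.float32)))
W=np.array([cast(c,p,.01) for p in P]);print("clip",W.mean(0),W,r.sum())
g=((im[...,1]>im[...,0]*1.5)&(im[...,1]>im[...,2]*1.3)&(im[...,1]>50)).astype(np.uint8)
ys,xs=np.nonzero(g)
for y in range(120,240,6): 
    q=np.flatnonzero(g[y]);print(y,q.min() if len(q) else 0,q.max() if len(q) else 0)
big=cv2.resize(c["frame"][110:250,140:360],None,fx=3.6,fy=3.6,interpolation=cv2.INTER_CUBIC)
cv2.imwrite("pics/topcrop.png",big[:,:,::-1])
E
```

```text
clip [0.46830656 0.28967848 0.01      ] [[0.45533016 0.30870055 0.01      ]
 [0.49088908 0.28462046 0.01      ]
 [0.48126881 0.27064521 0.01      ]
 [0.44573822 0.29474771 0.01      ]] 92
120 0 0
126 0 0
132 247 319
138 249 346
144 250 344
150 251 343
156 252 342
162 253 341
168 253 340
174 252 339
180 252 340
186 251 338
192 249 337
198 250 338
204 250 337
210 249 336
216 247 336
222 248 337
228 276 335
234 0 0
```

View pics/topcrop.png

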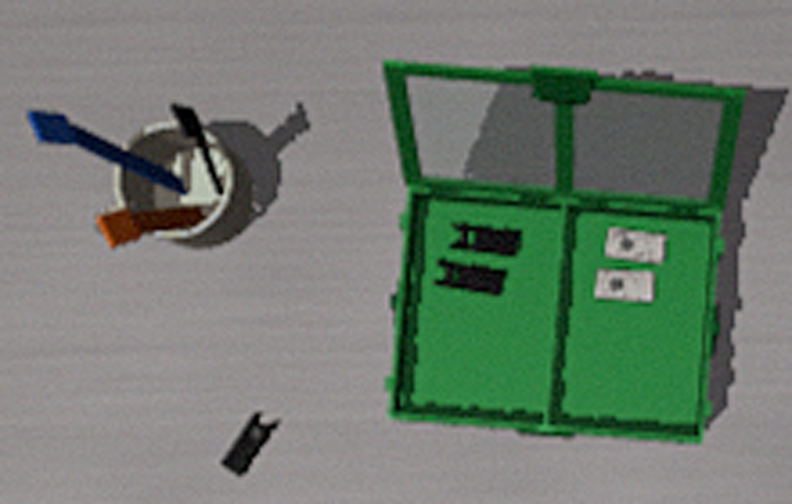

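```bash
python3 - <<'E'
from h import *
from rig import manip
c=dict(np.load("top0.npz"))
f=lambda x,y:(x/3.6+140,y/3.6+110)
C={k:cast(c,f(*p),.144) for k,p in dict(fl=(391,416),fr=(700,439),bl=(412,188),br=(720,208)).items()}
for k in C:print(k,C[k])
ctr=sum(C.values())/4;ly=(C["fl"]+C["bl"]-C["fr"]-C["br"]);lx=C["bl"]+C["br"]-C["fl"]-C["fr"]
print("ctr",ctr,"yaw from y",np.arctan2(-ly[0],ly[1]),"from x",np.arctan2(lx[1],lx[0]))
yaw=np.arctan2(-ly[0],ly[1])
X=np.array([np.cos(yaw),np.sin(yaw),0]);hinge=ctr+X*.0775
for th in np.arange(1.4,2,.05):
    e=hinge+.158*(-X*np.cos(th)+np.array([0,0,np.sin(th)]))
    p=c["K"]@(c["R"]@e+c["t"]);print(round(th,2),e.round(3),((p[:2]/p[2]-[140,110])*3.6).round())
s=manip.get_state();print(rot(s).as_matrix().round(3))
Rm=rot(s).as_matrix()
for k,t in dict(pre=[.468,.290,.22],down=[.468,.290,.09]).items(): print(k,(Rm.T@(np.array(t)-s["tool_pos"])*1000).round())
L=np.array([.0355,-.0241,0]);lt=Rm.T@L;print("len dir in tool, deg",np.degrees(np.arctan2(lt[1],lt[0])))
E
```

```text
fl [0.48491981 0.16745794 0.144     ]
fr [ 0.4659807  -0.03723098  0.144     ]
bl [0.63685855 0.15208315 0.144     ]
br [ 0.62015603 -0.05369716  0.144     ]
ctr [0.55197877 0.05715324 0.144     ] yaw from y -0.08661418980292748 from x -0.10364399676606299
1.4 [0.602 0.053 0.3  ] [553. 208.]
1.45 [0.61  0.052 0.301] [554. 195.]
1.5 [0.618 0.051 0.302] [555. 181.]
1.55 [0.626 0.051 0.302] [556. 168.]
1.6 [0.634 0.05  0.302] [557. 154.]
1.65 [0.642 0.049 0.302] [558. 141.]
1.7 [0.649 0.049 0.301] [559. 128.]
1.75 [0.657 0.048 0.299] [560. 115.]
1.8 [0.665 0.047 0.298] [561. 102.]
1.85 [0.673 0.047 0.296] [562.  90.]
1.9 [0.68  0.046 0.294] [563.  78.]
1.95 [0.687 0.045 0.291] [564.  67.]
2.0 [0.695 0.045 0.288] [565.  55.]
[[-0.973  0.231 -0.   ]
 [ 0.231  0.973 -0.002]
 [-0.    -0.002 -1.   ]]
pre [-388. -259.    2.]
down [-388. -259.  132.]
len dir in tool, deg -159.1637950281658
```

```bash
python3 -m crank '{"translation":[[-50,-33,0],[-100,-67,0],[-150,-100,0],[-200,-133,0],[-250,-167,5],[-300,-200,20],[-345,-230,40],[-388,-259,60],[-388,-259,70],[-388,-259,70]],"delta_rot":[[0,0,0.05],[0,0,0.1],[0,0,0.15],[0,0,0.2],[0,0,0.25],[0,0,0.3],[0,0,0.36],[0,0,0.36],[0,0,0.36],[0,0,0.36]],"fingers":[1,1,1,1,1,1,1,1,1,1]}' 30
python3 - <<'E'
from h import *
from rig import manip
s=manip.get_state();c=manip.capture("wrist");print(s["tool_pos"],s["time_s"]);T=np.array(c["tool_from_camera"]);print(T.round(3).tolist())
im=c["frame"];cv2.imwrite("pics/w1.png",im[:,:,::-1])
R=rot(s).as_matrix();n=dict(K=c["K"],R=(R@T[:3,:3]).T);n["t"]=-n["R"]@(R@T[:3,3]+s["tool_pos"])
np.savez("w1.npz",frame=im,**n)
pr=n["K"]@(n["R"]@np.array([.468,.29,.01])+n["t"]);pr=pr[:2]/pr[2];print("expected px",pr)
m=(im.astype(int).sum(2)<120).astype(np.uint8)
k,l,st,ce=cv2.connectedComponentsWithStats(m)
for i in range(1,k):
    if st[i,4]>300:
        P=cv2.boxPoints(cv2.minAreaRect(np.argwhere(l==i)[:,::-1].astype(np.float32)))
        W=np.array([cast(n,p,.007) for p in P]);tw=(W-s["tool_pos"])@R*1000
        print(st[i],ce[i],W.mean(0).round(4),tw.mean(0).round(1),tw.round().tolist())
E
```

```text
time_s: 1.35
tool_pos: [0.4666, 0.2903, 0.1509]
eef_rot: [-0.001, 0.292, 0.956, -0.002]
force: [-0.6, 0.2, 0.4]
opening: 0.0867
[0.46658644 0.29030569 0.15090173] 1.35
[[0.001, -0.957, -0.289, 0.079], [1.0, 0.001, -0.0, 0.001], [0.0, -0.289, 0.957, -0.161], [0.0, 0.0, 0.0, 1.0]]
expected px [316.66809017 188.68795953]
[310 165  17  45 594] [317.53030303 184.74915825] [0.4683 0.2914 0.007 ] [ -0.9   2.4 143.9] [[22.0, -6.0, 144.0], [22.0, 10.0, 144.0], [-24.0, 11.0, 144.0], [-24.0, -6.0, 144.0]]
[    0   232   640   168 56596] [298.93411195 331.04805993] [0.6063 0.1988 0.007 ] [-167.1    2.6  143.8] [[-51.0, -341.0, 145.0], [-49.0, 346.0, 143.0], [-281.0, 416.0, 142.0], [-286.0, -411.0, 145.0]]
```

View pics/w1.png

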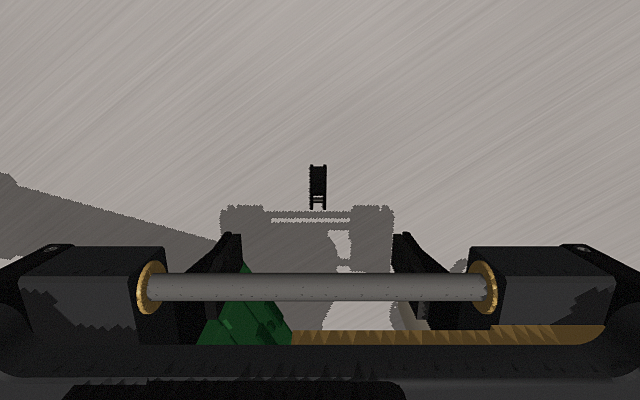

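The clip sits at (317,185), aligned with the jaws. Go down and grip.

```bash
python3 -m crank '{"translation":[[-1,2,50],[-1,2,95],[-1,2,125],[-1,2,140],[-1,2,147],[-1,2,147],[-1,2,147],[-1,2,147],[-1,2,147],[-1,2,147]],"delta_rot":[[0,0,0],[0,0,0],[0,0,0],[0,0,0],[0,0,0],[0,0,0],[0,0,0],[0,0,0],[0,0,0],[0,0,0]],"fingers":[1,0.5,0,-0.2,-0.2,-0.2,-1,-1,-1,-1]}' 20
python3 -m crank '{"translation":[[0,0,0],[0,0,-30],[0,0,-90],[0,0,-150],[0,0,-210],[0,0,-230],[0,0,-230]],"delta_rot":[[0,0,0],[0,0,0],[0,0,0],[0,0,0],[0,0,0],[0,0,0],[0,0,0]],"fingers":[-1,-1,-1,-1,-1,-1,-1]}'
python3 - <<'E'
from h import *
from rig import manip
s=manip.get_state();R=rot(s).as_matrix()
yaw=-.095;X=np.array([np.cos(yaw),np.sin(yaw),0]);Y=np.array([-X[1],X[0],0]);c=np.array([.552,.057,0])
print(s["opening"],s["tool_pos"],R.round(3).tolist())
for z in(.235,.115): print((R.T@(c-.037*X+.052*Y+[0,0,z]-s["tool_pos"])*1000).round())
for n,v in(("X",X),("Y",Y)):
  t=R.T@v;print(n,np.degrees(np.arctan2(t[1],t[0])))
E
```

```text
time_s: 2.65
tool_pos: [0.4687, 0.2924, 0.0053]
eef_rot: [-0.0, 0.291, 0.957, -0.001]
force: [-0.3, 0.0, 3.2]
opening: 0.0167
time_s: 3.52
tool_pos: [0.4697, 0.2932, 0.2369]
eef_rot: [0.001, 0.291, 0.957, 0.001]
force: [-0.3, 0.7, -1.3]
opening: 0.0168
0.016819054094024212 [0.46967337 0.29319127 0.23690985] [[-0.83, 0.557, 0.002], [0.557, 0.83, 0.001], [-0.001, 0.002, -1.0]]
[-143. -122.    2.]
[-143. -122.  122.]
X 151.56449443318772
Y 61.56435795312208
```

```bash
python3 -m crank '{"translation":[[-40,-35,0],[-80,-68,0],[-115,-98,0],[-143,-122,0],[-143,-122,30],[-143,-122,80],[-143,-122,115],[-143,-122,128],[-143,-122,129],[-143,-122,129]],"delta_rot":[[0,0,-0.15],[0,0,-0.3],[0,0,-0.45],[0,0,-0.5],[0,0,-0.5],[0,0,-0.5],[0,0,-0.5],[0,0,-0.5],[0,0,-0.5],[0,0,-0.5]],"fingers":[-1,-1,-1,-1,-1,-1,-1,-1,-1,-1]}'
```

```text
time_s: 4.78
tool_pos: [0.5212, 0.1125, 0.1083]
eef_rot: [0.001, 0.046, 0.999, 0.001]
force: [0.3, 0.4, -0.1]
opening: 0.0165
```

```bash
python3 -m crank '{"translation":[[0,0,0],[0,0,0],[0,0,-2],[0,0,-20],[0,0,-60],[0,0,-120],[0,0,-180],[0,0,-240],[0,0,-280],[0,0,-280]],"delta_rot":[[0,0,0],[0,0,0],[0,0,0],[0,0,0],[0,0,0],[0,0,0],[0,0,0],[0,0,0],[0,0,0],[0,0,0]],"fingers":[-0.1,-0.1,-0.1,-0.1,-0.1,-0.1,-0.1,-0.1,-1,-1]}'
python3 - <<'E'
from h import *
from rig import manip
s=manip.get_state();R=rot(s).as_matrix();print(s["tool_pos"])
c=manip.capture("scene")
a=c["frame"][120:300,200:420];b=manip.capture("wrist")["frame"]
a=cv2.resize(a,(488,400),interpolation=cv2.INTER_CUBIC);b=cv2.resize(b,(312,195))
o=np.zeros((400,800,3),np.uint8);o[:,:488]=a;o[:195,488:]=b
cv2.imwrite("pics/p2.png",o[:,:,::-1])
yaw=-.095;X=np.array([np.cos(yaw),np.sin(yaw),0]);Y=np.array([-X[1],X[0],0]);h=np.array([.552,.057,.1445])+.0775*X
print("hinge",h)
for nm,t in dict(behind_hi=h+.1*X+[0,0,.24],behind=h+.1*X+[0,0,.12]).items(): print(nm,t,(R.T@(t-s["tool_pos"])*1000).round())
t=R.T@X;print("X in tool deg",np.degrees(np.arctan2(t[1],t[0])))
E
```

```text
time_s: 6.02
tool_pos: [0.5217, 0.112, 0.3934]
eef_rot: [0.005, 0.046, 0.999, 0.002]
force: [-0.4, 0.6, -0.8]
opening: 0.0266
[0.52168619 0.11197557 0.39344432]
hinge [0.62915054 0.04964857 0.1445    ]
behind_hi [0.72869963 0.04016285 0.3845    ] [-213.  -53.   11.]
behind [0.72869963 0.04016285 0.2645    ] [-211.  -53.  131.]
X in tool deg -179.80968568076526
```

View pics/p2.png

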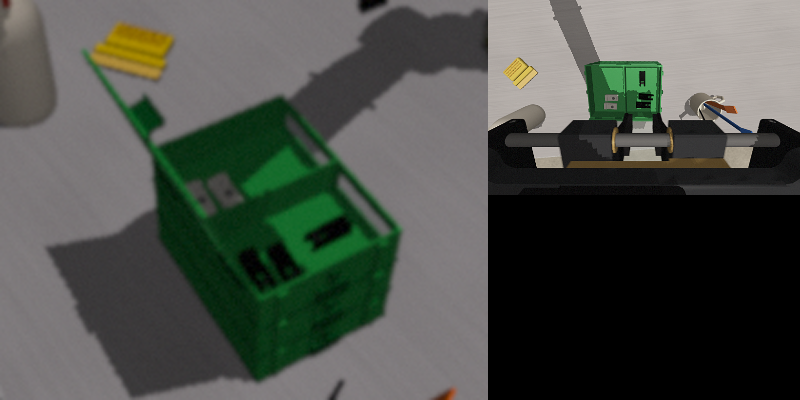

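The crop shows the stray clip flat in the black compartment at (328,232), front of the two others. Now move behind the lid.

```bash
python3 -m crank '{"translation":[[-55,-14,0],[-110,-28,0],[-165,-41,0],[-211,-53,5],[-211,-53,20],[-211,-53,60],[-211,-53,100],[-211,-53,128],[-211,-53,128]],"delta_rot":[[0,0,0],[0,0,0],[0,0,0],[0,0,0],[0,0,0],[0,0,0],[0,0,0],[0,0,0],[0,0,0]],"fingers":[-1,-1,-1,-1,-1,-1,-1,-1,-1]}'
python3 - <<'E'
from h import *
from rig import manip
s=manip.get_state();R=rot(s).as_matrix();print(s["tool_pos"],s["force"],R.round(3).tolist())
c=manip.capture("scene")["frame"][60:300,160:420]
cv2.imwrite("pics/p3.png",cv2.resize(c,(650,600),interpolation=cv2.INTER_CUBIC)[:,:,::-1])
yaw=-.095;X=np.array([np.cos(yaw),np.sin(yaw),0]);h=np.array([.62915,.04965,.1445]);Z=np.array([0,0,1])
for th in np.arange(1.9,-.01,-.1):
    r=.135;p=h+r*(-X*np.cos(th)+Z*np.sin(th))+.004*(X*np.sin(th)+Z*np.cos(th))+.010*X
    print(round(th,2),p.round(3),(R.T@(p-s["tool_pos"])*1000).round())
E
```

```text
time_s: 7.25
tool_pos: [0.7238, 0.0404, 0.2571]
eef_rot: [-0.002, 0.046, 0.999, 0.001]
force: [0.9, 0.7, -0.4]
opening: 0.0
[0.72376976 0.04037284 0.25707141] [ 0.86868876  0.68539    -0.42591462] [[-0.996, 0.092, -0.004], [0.092, 0.996, 0.002], [0.004, 0.001, -1.0]]
1.9 [0.686 0.044 0.271] [ 38.   0. -14.]
1.8 [0.674 0.045 0.275] [ 51.   0. -18.]
1.7 [0.66  0.047 0.278] [ 64.   0. -21.]
1.6 [0.647 0.048 0.279] [ 77.   1. -22.]
1.5 [0.634 0.049 0.279] [ 91.   1. -22.]
1.4 [0.62  0.051 0.278] [104.   1. -21.]
1.3 [0.607 0.052 0.276] [117.   1. -18.]
1.2 [0.594 0.053 0.272] [130.   1. -14.]
1.1 [0.582 0.054 0.267] [143.   1.  -9.]
1.0 [0.57  0.055 0.26 ] [155.   1.  -3.]
0.9 [0.559 0.056 0.253] [166.   1.   5.]
0.8 [0.548 0.057 0.244] [176.   1.  14.]
0.7 [0.539 0.058 0.235] [186.   1.  23.]
0.6 [0.53  0.059 0.224] [194.   1.  34.]
0.5 [0.523 0.06  0.213] [201.   1.  45.]
0.4 [0.517 0.06  0.201] [208.   1.  57.]
0.3 [0.512 0.061 0.188] [213.   1.  70.]
0.2 [0.508 0.061 0.175] [216.   1.  83.]
0.1 [0.506 0.061 0.162] [219.   1.  96.]
-0.0 [0.505 0.062 0.148] [220.   1. 110.]
```

View pics/p3.png

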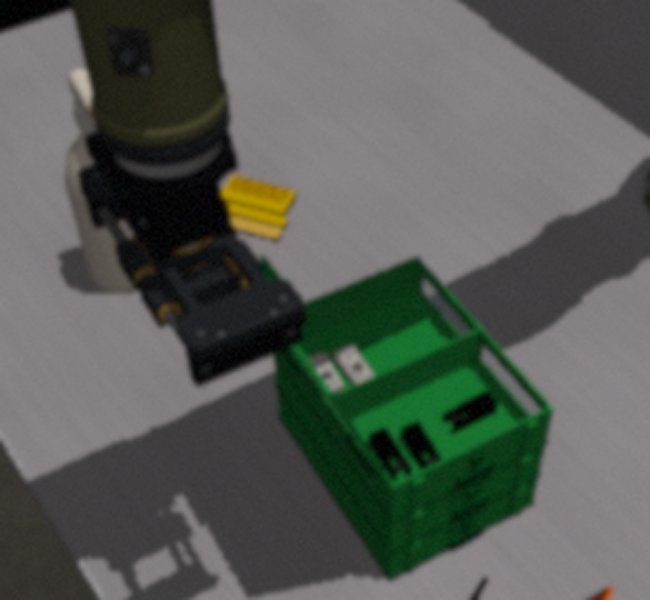

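The gripper is behind the lid; the contents look unchanged. Swing it over.

```bash
python3 -m crank '{"translation":[[25,0,-6],[45,0,-12],[60,0,-15],[75,1,-17],[90,1,-18],[104,1,-18],[117,1,-16],[130,1,-13],[143,1,-8],[155,1,-2]],"delta_rot":[[0,0,0],[0,0,0],[0,0,0],[0,0,0],[0,0,0],[0,0,0],[0,0,0],[0,0,0],[0,0,0],[0,0,0]],"fingers":[-1,-1,-1,-1,-1,-1,-1,-1,-1,-1]}'
python3 - <<'E'
from h import *
from rig import manip
s=manip.get_state();R=rot(s).as_matrix();print(s["force"])
yaw=-.095;X=np.array([np.cos(yaw),np.sin(yaw),0]);h=np.array([.62915,.04965,.1445]);Z=np.array([0,0,1])
for th in np.arange(1.1,-.01,-.1):
    r=.14;p=h+r*(-X*np.cos(th)+Z*np.sin(th))+.004*(X*np.sin(th)+Z*np.cos(th))+.010*X*np.sin(th)
    print(round(th,2),(R.T@(p-s["tool_pos"])*1000).round())
E
```

```text
time_s: 8.55
tool_pos: [0.5699, 0.0554, 0.2616]
eef_rot: [-0.0, 0.046, 0.999, 0.001]
force: [0.1, -0.1, -0.6]
opening: 0.0004
[ 0.12030567 -0.11771884 -0.64364408]
1.1 [-9. -0. -9.]
1.0 [ 4. -0. -3.]
0.9 [17. -0.  5.]
0.8 [28. -0. 14.]
0.7 [38. -0. 24.]
0.6 [48. -0. 35.]
0.5 [57. -0. 47.]
0.4 [64. -0. 59.]
0.3 [70. -0. 72.]
0.2 [75. -0. 85.]
0.1 [78. -0. 99.]
-0.0 [ 80.  -0. 113.]
```

```bash
python3 - <<'E'
from h import *
from rig import manip
c=manip.capture("scene")["frame"][60:300,160:420]
cv2.imwrite("pics/p4.png",cv2.resize(c,(650,600),interpolation=cv2.INTER_CUBIC)[:,:,::-1])
E
```

```text
(no output)
```

View pics/p4.png

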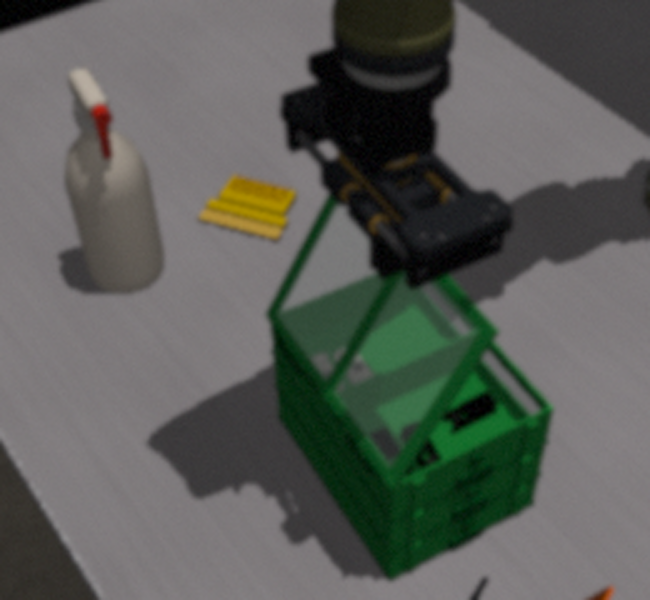

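The lid follows, now at about 1 rad, its edge under the gripper at (440,270). Continue down to just above the catch.

```bash
python3 -m crank '{"translation":[[9,0,0],[17,0,5],[28,0,14],[38,0,24],[48,0,35],[57,0,47],[64,0,59],[70,0,72],[75,0,85],[77,0,95]],"delta_rot":[[0,0,0],[0,0,0],[0,0,0],[0,0,0],[0,0,0],[0,0,0],[0,0,0],[0,0,0],[0,0,0],[0,0,0]],"fingers":[-1,-1,-1,-1,-1,-1,-1,-1,-1,-1]}'
python3 -m crank '{"translation":[[3,0,4],[6,0,8],[8,0,12],[8,0,15],[8,0,17],[8,0,19],[8,0,19]],"delta_rot":[[0,0,0],[0,0,0],[0,0,0],[0,0,0],[0,0,0],[0,0,0],[0,0,0]],"fingers":[-1,-1,-1,-1,-1,-1,-1]}'
```

```text
time_s: 9.85
tool_pos: [0.4906, 0.0629, 0.165]
eef_rot: [-0.002, 0.046, 0.999, 0.001]
force: [-0.1, -0.9, -0.4]
opening: 0.0004
time_s: 10.72
tool_pos: [0.4832, 0.0637, 0.1486]
eef_rot: [-0.001, 0.046, 0.999, 0.001]
force: [-4.6, -2.2, 16.9]
opening: 0.0008
```

```bash
python3 -m crank '{"translation":[[0,0,1],[0,0,2],[0,0,2]],"delta_rot":[[0,0,0],[0,0,0],[0,0,0]],"fingers":[-1,-1,-1]}'
python3 -m crank '{"translation":[[0,0,-5],[0,0,-30],[0,0,-80],[40,0,-140],[70,0,-180],[70,0,-200],[70,0,-200]],"delta_rot":[[0,0,0],[0,0,0],[0,0,0],[0,0,0],[0,0,0],[0,0,0],[0,0,0]],"fingers":[-1,-1,-1,-1,-1,-1,-1]}'
python3 - <<'E'
from h import *
from rig import manip
s=manip.get_state();print(s["tool_pos"],s["force"],s["time_s"])
c=manip.capture("scene")["frame"][140:300,240:420]
a=cv2.resize(c,(450,400),interpolation=cv2.INTER_CUBIC)
b=cv2.resize(manip.capture("top")["frame"][100:260,140:490],(350,160))
w=cv2.resize(manip.capture("wrist")["frame"],(350,219))
o=np.zeros((400,800,3),np.uint8);o[:,:450]=a;o[:160,450:]=b;o[165:384,450:]=w
cv2.imwrite("pics/p5.png",o[:,:,::-1])
E
```

```text
time_s: 11.1
tool_pos: [0.4832, 0.0638, 0.1487]
eef_rot: [-0.001, 0.046, 0.999, 0.002]
force: [-4.3, -1.6, 15.6]
opening: 0.0004
time_s: 11.98
tool_pos: [0.4144, 0.0696, 0.3499]
eef_rot: [-0.0, 0.045, 0.999, 0.003]
force: [0.3, 0.5, -0.4]
opening: 0.0002
[0.41436381 0.06963861 0.34993109] [ 0.29856902  0.51938702 -0.41316521] 11.975
```

View pics/p5.png

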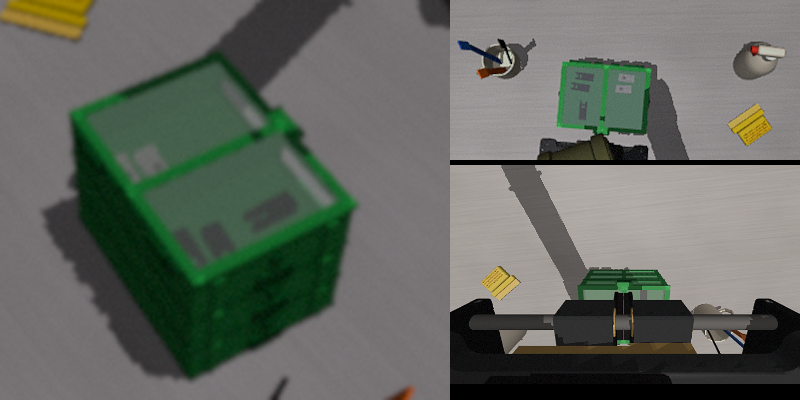

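The lid lies flush with all clips in place, and the other objects stand where they were. I'll probe gently: an ajar lid would be felt at about z = 0.157.

```bash
python3 -m crank '{"translation":[[-35,0,40],[-70,0,80],[-70,0,140],[-70,0,180],[-70,0,195],[-70,0,198],[-70,0,198],[-70,0,198]],"delta_rot":[[0,0,0],[0,0,0],[0,0,0],[0,0,0],[0,0,0],[0,0,0],[0,0,0],[0,0,0]],"fingers":[-1,-1,-1,-1,-1,-1,-1,-1]}'
python3 -m crank '{"translation":[[0,0,-20],[0,0,-80],[0,0,-140],[0,0,-180],[0,0,-180],[0,0,-180]],"delta_rot":[[0,0,0],[0,0,0],[0,0,0],[0,0,0],[0,0,0],[0,0,0]],"fingers":[-1,-1,-1,-1,-1,-1]}'
```

```text
time_s: 13.12
tool_pos: [0.4827, 0.0634, 0.1491]
eef_rot: [-0.002, 0.046, 0.999, 0.001]
force: [0.4, -1.0, 0.2]
opening: 0.0006
time_s: 13.88
tool_pos: [0.4832, 0.0629, 0.3284]
eef_rot: [-0.003, 0.046, 0.999, 0.001]
force: [0.1, 1.2, -1.1]
opening: 0.0004
```

At z = 0.149 the probe met no force, so the lid stayed fully shut. Handing in.

```bash
python3 -c "from rig import manip; print(manip.hand_in())"
```

```text
the job is handed in; nothing more can be done
None
```

The stray clip is in the compartment with the other black clips, and the lid is snapped fully shut. I handed the job in at about 14 s; it reports no verdict.

- **Clip:** I set it down at the front of the black clips' compartment and let go while the lid was still open. The last pictures show it there, with the other clips still in their places.
- **Lid:** I pushed it over from behind with closed fingers, at under 1 rad/s by plan, and pressed the front edge with about 16 N. At that point the fingertips were at z = 0.1487 m; a shut lid's top face is at 0.1485 m.
- **Final check:** I let go, then lowered the fingertips onto the lid again to 0.149 m and felt no force. A lid held ajar would have been met at about 0.157 m, so it stayed shut. I never measured the lid angle directly.
- **Other objects:** the squeegee, mug and bottle look undisturbed in the last pictures. At hand-in the arm was well above everything and touching nothing.

No check failed or disagreed.

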